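Load a sensor module into a spring-gated test fixture

ROBOT

A 7-joint arm with a two-finger parallel gripper is mounted at the origin on the work surface. World frame = base frame: x ahead of the robot, y to its left, z up, the work surface at z = 0. Lengths are in mm, angles in degrees, forces in N, time in s.
With the tool pointing down it reaches from about 400 to 850 mm from the base axis. Payload 6.9 kg.
Tool frame: the origin (TCP) lies midway between the tips of the shut fingers; the grasp point (between the pads) lies robot.tcp_to_grasp behind it (robot.tcp_to_grasp is the distance from the TCP to the grasp point, in mm); z points along the fingers, y is the line along which they close (so a half turn about z gives the same grasp; the last joint's range is limited). The gripper opens to 85 mm and grips with 20 to 120 N. Pads are 22 mm wide; open, the fingers measure 114 mm over their backs; the gripper's body (76 mm by 85 mm) begins 54 mm behind the grasp point. The pads swing forward as they close: fully open they stand 13 mm farther back than shut.
Start: joints at [77.493, 29.078, -13.613, 85.955, 7.202, 65.827, -8.869], TCP at [198.827, -592.519, 231.275] pointing down, gripper open.
Joint ranges: [-176.47, 176.47], [-13.61, 117.27], [-81.72, 77.17], [0.22, 143.17], [-87.28, 267.28], [10, 112.55], [-165.47, 165.47]. Speed limits (degrees/s): [136.94, 136.94, 180, 180, 180, 180, 180].

INTERFACE

Orientations are given as a 3x3 rotation matrix whose columns are the frame's x, y, z axes.
In Python, from workcell import robot, get_image, finish_job gives the robot as it stands.
- The arm moves only by the tool arm_command, never from a script. Its argument "steps" is a list of rows, each a list of 5 numbers: the gripper's target within -1 to 1 (fully open at 1, half-way at 0, shut at -1), then the shift along the tool's x, y, z in m, then the turn about the tool's z in degrees. In form: [[fingers, dx, dy, dz, spin], ...]. A call has 1 to 20 rows; each row shifts and turns the commanded pose from where the row before left it, along the tool's axes as they then stand; what a row does not reach is not made up. A row lasts 1/8 s, in which the tool goes at most 62.5 mm and 10.7 degrees, less where a joint would pass 70% of its speed; a pose out of reach is approached as far as the arm can. A call is refused whole if a number of a shift passes 0.0625 or a number of a turn 10.7, either way. A call with a gripper value outside its range is refused whole. The fingers move at their own pace and stop on an object; "squeeze" is the grip in N (left out, the last holds). Time passes only in rows, so rows that do not move let the fingers close. It gives the time, the measured TCP pose, the force, the opening and the grip force at its end, in the units of the state.
- robot.get_obs(): the state, without advancing time (a new reading comes with each control period).
- get_image(name): name is "side" or "top" or "wrist"; returns a dict with "color" (384x512x3 uint8, blue, green, red), "camera_matrix" (3x3 intrinsics, pixels), "R" (3x3) and "t" (3): a world point X has camera coordinates R X + t; the wrist camera has in their place "tool_from_camera" (4x4, takes a point from camera to tool coordinates, whose origin is the TCP and whose axes are the flange's). Camera axes: x right, y down, z forward; pixel columns grow to the right and rows downward; lengths in mm; the calibration is good to about 2 mm. A picture is of the moment at which its call begins: read the wrist's pose just before it. There is no depth.
- finish_job(): hands the job in; it is judged then, once.
The state is a dict: "clock": time; "q": joint angles; "qd": joint speeds; "joint_efforts": joint torques, N m; "tcp_pos": TCP position; "ee_rot": TCP orientation; "contact_force": force on the tool from outside, world axes, zero at the start; "moment": the same for the moment, N m; "grip_width": finger opening in mm; "gripper_force": force on a finger pad.
Only numpy, scipy, OpenCV 4.12 (cv2) and the standard library are available. Lean on these libraries where they do the work, as an engineer would, in place of code of your own. Each camera call takes 0.05 s, during which the arm holds its last target. There are 200 camera calls.

TASK

Load the blue module into the sloping test fixture, its brass-contact end towards the orange sprung block: use that end to push the block back and hold it open while you lower the foot flange down in front of the yellow hook, then let the spring press the flange fully home under the hook and let go, so that the module lies flat on the deck between the white rails, clamped by the block. Leave the grey module, the spray can and the screwdriver where they are.

Things in the scene. Friction and masses are not known exactly. Their poses are not given: they have to be found in the camera images.
- module: Blue sensor module to be loaded, about 0.3 kg: case 100 long x 44 wide x 40 high plus, at one end, a bare metal foot flange (12 long, 44 wide, 10 thick, level with the underside). Origin: middle of the underside of the overall 112 mm. x runs lengthwise from flange tip (-56 mm) to the flat brass-contact end (+56 mm), y across, z out of its white lid. Starts flat on the table, lid up.
- module_plug (a point): Centre of the module's end face with three brass contacts (module x = +56, z = 20 mm).
- spare: Grey module with a black lid, same shape, size and axes as the blue one; a bystander. The two may be in either place.
- fixture: Test fixture, fixed to the table: aluminium base 230 x 110 mm carrying a dark steel deck, 232 x 110 mm, inclined 30 degrees and rising along its x. Origin: centre of the base's underside, on the table. About 205 mm high at the rear.
- nest: Where the module belongs on the fixture's deck. Origin: on the deck surface at the foot of the yellow hook's stop face, on the centre line. x runs up the 30 degree slope to the orange block, y across, z square out of the deck. Module home: its origin at x = 56, y = 0, z = 0 mm, axes parallel. White side rails 8 mm high, x = 10 to 100 mm, inner faces at y = +-25.5, outer at +-33.5 mm.
- hook_lip (a point): Middle of the lower edge of the yellow hook's lip, at nest x = 8, z = 13 mm. The hook is 44 wide and 21 high above the deck; its stop face is at nest x = 0 and its lip overhangs 8 mm towards the orange block, 13 mm above the deck, so the 10 mm flange slides in under it.
- gate (a joint): Travel of the orange sprung block up the slope (nest +x), in m: 0 = at rest, face 102 mm from the stop face (10 mm less than the module's length); 0.032 = end stop; 0.010 with the module home. Spring force towards the hook about 2.5 N at 0, 5 N at 0.010, 8 N at 0.022, 10.5 N at 0.032. For the flange to go straight down past the lip it must be pushed beyond 0.018.
- gate_face (a point): Centre of the orange block's flat face towards the hook, 26 mm above the deck; moves with the block. The block is 48 wide, 26 thick and reaches 1 to 51 mm above the deck; a fixed aluminium plate 55 mm high stands behind it, its front at nest x = 184 mm.
- can: Red spray can, diameter 54, 150 high, standing upright; origin at the centre of its underside. Bystander.
- driver: Screwdriver about 170 long lying on the table; bystander.

How it is judged:
By the outcome, as a careful person would: the job done as asked, in the order asked, and still so for the second after the job is handed in, with the robot touching nothing.
It also fails if it takes over 38 s, if anything falls off the work surface, if the arm or the gripper's body presses on something with over 40 N, if the wrist force passes 120 N, or if a joint passes its speed limit or range.

## Working session

There is one attempt and no reset: what is moved stays moved. The work goes in short steps, Python scripts to look and compute and a tool call to move; the robot and the scene stay as the last step left them, time stands still between calls to the robot, and variables do not carry over. Pictures are saved under pics/ and viewed, at most 10 in all, crops included, and the job is handed in when it is done.

Besides the shell and the picture viewer there is one more tool, called after "Request:" as name(argument=value, ...) on one line, values as JSON. arm_command: Moves the arm, as the interface text tells. Its arguments: {"type":"object","properties":{"steps":{"type":"array","items":{"type":"array","items":{"type":"number"}}},"squeeze":{"type":"number"}},"required":["steps"]}

```bash
mkdir -p pics; ls
python3 - <<'E'
from workcell import robot,get_image
import cv2,pickle,numpy as np
o=robot.get_obs();print(robot.tcp_to_grasp);print({k:np.round(v,3).tolist() for k,v in o.items()})
d={n:get_image(n) for n in("side","top")}
for n in d:print(n,np.round(d[n]["camera_matrix"],1).tolist(),np.round(d[n]["R"],3).tolist(),np.round(d[n]["t"]))
pickle.dump(d,open("a.pkl","wb"))
cv2.imwrite("pics/a.png",cv2.resize(np.vstack([d["top"]["color"],d["side"]["color"]]),None,fx=.78,fy=.78))
cv2.imwrite("pics/top.png",cv2.resize(d["top"]["color"],(800,600)))
cv2.imwrite("pics/side.png",cv2.resize(d["side"]["color"],(800,600)))
E
```

```text
pics
18.700000000000003
{'clock': 0.0, 'q': [77.494, 29.124, -13.611, 86.008, 7.202, 65.827, -8.87], 'qd': [0.017, -0.072, -0.025, -0.036, -0.028, 0.01, 0.066], 'joint_efforts': [-0.001, -62.06, -2.187, -24.966, 0.013, 0.012, -0.0], 'tcp_pos': [198.629, -592.072, 230.447], 'ee_rot': [[0.948, 0.318, -0.001], [0.318, -0.948, 0.002], [-0.0, -0.002, -1.0]], 'contact_force': [0.157, 0.803, -0.258], 'moment': [0.013, -0.023, -0.058], 'gripper_force': 0.0, 'grip_width': 85.291}
side [[434.8, 0.0, 252.1], [0.0, 434.8, 190.9], [0.0, 0.0, 1.0]] [[0.959, -0.284, 0.017], [-0.209, -0.743, -0.635], [0.193, 0.606, -0.772]] [-576.  160.  972.]
top [[449.4, 0.0, 255.5], [0.0, 449.4, 207.8], [0.0, 0.0, 1.0]] [[0.004, -1.0, 0.008], [-0.985, -0.005, -0.17], [0.17, -0.007, -0.985]] [ -31.  590. 1042.]
```

View pics/top.png

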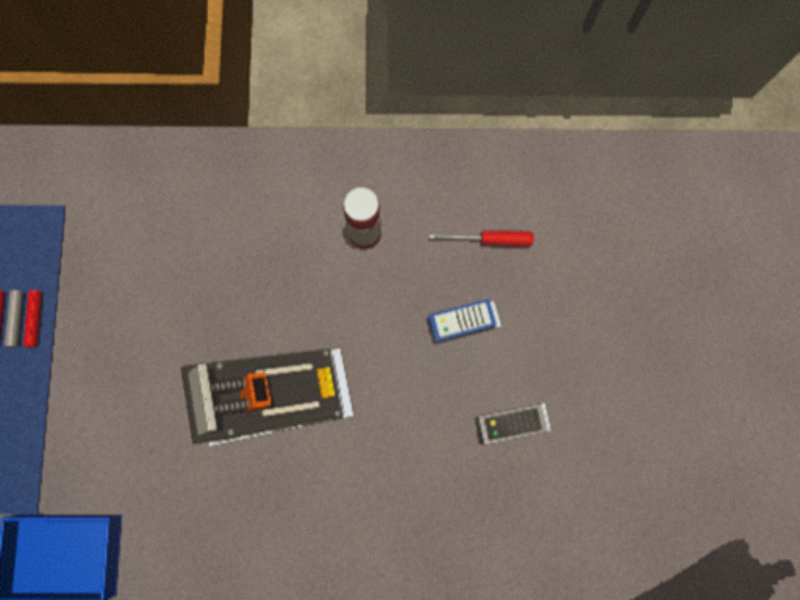

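View pics/side.png

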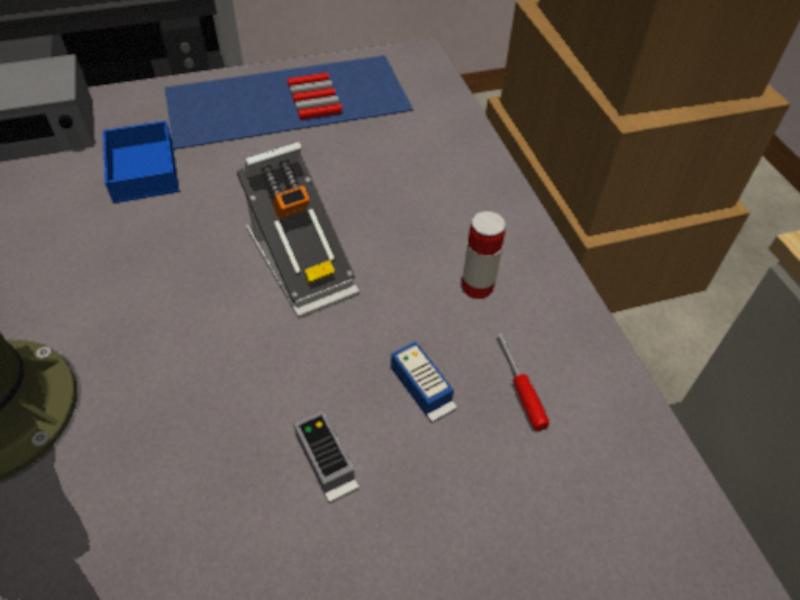

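The top view (800x600) shows the blue module at (463,320) with its flange to the right, and the grey one at (513,423). The fixture sits at (268,395), with the yellow hook at (326,382) on the low right side and the orange block at (258,390). In the side view the blue module is at (422,378), the hook at (320,270) and the block at (292,200).

```bash
cat > h.py <<'E'
import cv2,numpy as np
def cam(d,obs=None):
    """returns K,R,t with Xc=R X+t"""
    if "R" in d: return d["camera_matrix"],np.array(d["R"]),np.array(d["t"]).ravel()
    T=np.array(d["tool_from_camera"]);W=np.eye(4);W[:3,:3]=obs["ee_rot"];W[:3,3]=obs["tcp_pos"]
    M=np.linalg.inv(W@T);return d["camera_matrix"],M[:3,:3],M[:3,3]
def ray(c,p):
    K,R,t=c;v=R.T@np.linalg.inv(K)@[p[0],p[1],1];return -R.T@t,v/np.linalg.norm(v)
def onplane(c,p,z,n=None,q=None):
    o,v=ray(c,p)
    if n is None:n,q=np.array([0,0,1.]),np.array([0,0,z])
    return o+v*((q-o)@n)/(v@n)
def tri(cs,ps):
    A=np.zeros((3,3));b=np.zeros(3)
    for c,p in zip(cs,ps):
        o,v=ray(c,p);P=np.eye(3)-np.outer(v,v);A+=P;b+=P@o
    X=np.linalg.solve(A,b);return X,[np.linalg.norm((np.eye(3)-np.outer(r[1],r[1]))@(X-r[0])) for r in [ray(c,p) for c,p in zip(cs,ps)]]
def proj(c,X):
    K,R,t=c;y=K@(R@np.asarray(X,float)+t);return y[:2]/y[2]
def blobs(img,lo,hi,amin=15):
    m=cv2.inRange(cv2.cvtColor(img,cv2.COLOR_BGR2HSV),lo,hi)
    n,l,s,c=cv2.connectedComponentsWithStats(m)
    return [(int(s[i,4]),c[i],l==i) for i in range(1,n) if s[i,4]>=amin]
BLUE=((105,100,50),(125,255,255));YEL=((20,150,120),(30,255,255));ORA=((5,170,100),(15,255,255));WHI=((0,0,165),(180,75,255))
E
python3 - <<'E'
from h import *;import pickle
d=pickle.load(open("a.pkl","rb"))
for n in d:
    for k,m in dict(B=BLUE,Y=YEL,O=ORA,W=WHI).items():
        for a,c,mm in blobs(d[n]["color"],*m):
            if 100<c[0]<380 and 80<c[1]<320:
                r=cv2.minAreaRect(np.argwhere(mm)[:,::-1].astype(np.float32));print(n,k,a,np.round(c,1),np.round(r[1],1),np.round(r[2]),cv2.boxPoints(r).round(0).astype(int).tolist())
E
```

```text
side B 383 [269.5 246.5] [45.8 23.2] 53.0 [[246, 230], [264, 216], [292, 252], [273, 266]]
side Y 155 [204.1 172.8] [ 8.7 17.9] 69.0 [[194, 172], [211, 166], [214, 174], [197, 180]]
side O 122 [186.4 126.4] [10.7 20.1] 70.0 [[175, 124], [194, 118], [198, 128], [179, 134]]
side W 133 [174.5  97.4] [ 3.8 35.4] 72.0 [[157, 101], [191, 90], [192, 94], [158, 104]]
side W 88 [205.3 149.4] [34.   2.5] 66.0 [[197, 134], [200, 133], [213, 164], [211, 165]]
side W 233 [312.3 142.1] [14. 20.] 90.0 [[302, 135], [322, 135], [322, 149], [302, 149]]
side W 90 [183.6 157.4] [34.   2.6] 67.0 [[176, 142], [178, 141], [192, 172], [189, 173]]
side W 166 [208.5 191.6] [ 4.1 41.4] 69.0 [[189, 197], [227, 182], [229, 186], [190, 201]]
side W 148 [263.6 229.4] [12.5 14.4] 61.0 [[254, 227], [267, 220], [273, 231], [260, 238]]
side W 24 [269.  236.2] [ 1.3 13. ] 63.0 [[263, 239], [274, 233], [275, 234], [263, 240]]
side W 26 [271.  239.2] [ 1.7 13.4] 66.0 [[265, 241], [277, 236], [278, 237], [265, 243]]
side W 51 [274.2 243.7] [ 4.9 13.4] 63.0 [[267, 244], [279, 238], [281, 243], [269, 249]]
side W 55 [278.6 
[... 983 characters left out ...]
2 207. ] [14.6 14.2] 75.0 [[277, 202], [291, 198], [295, 212], [281, 216]]
top W 30 [295.2 204.5] [13.9  2.1] 73.0 [[292, 198], [294, 198], [298, 211], [296, 212]]
top W 233 [218.7 244.8] [43.5  5.9] 79.0 [[211, 224], [217, 223], [225, 265], [220, 266]]
top W 207 [132.  253.8] [41.6  4.9] 81.0 [[126, 233], [131, 233], [138, 274], [133, 275]]
top W 84 [184.3 235.7] [ 2.8 29.3] 83.0 [[170, 236], [199, 232], [199, 235], [170, 239]]
top W 107 [185.4 261. ] [ 3.  35.5] 81.0 [[168, 262], [203, 257], [203, 259], [168, 265]]
top W 47 [348.6 265.9] [17.5  2.7] 76.0 [[345, 258], [348, 258], [352, 275], [350, 275]]
top W 25 [309.5 276.2] [15.5  1.9] 74.0 [[306, 269], [308, 268], [312, 283], [310, 283]]
```

Run:
```python
from h import *;import pickle
d=pickle.load(open("a.pkl","rb"));cs=[cam(d["top"]),cam(d["side"])]
P=dict(lidPp=((277.5,202),(266.5,220)),lidPm=((281,216),(254,227)),lidFp=((311,193),(286,246.5)),lidFm=((314,207),(273,253)),
 rpD=((199.5,233.5),(212,164.5)),rmU=((168,263.5),(177,141.5)),rmD=((203,258),(190.5,172.5)),rpU=((167,238),(198.5,133.5)),
 hook=((208.2,244.5),(204.1,172.8)),block=((162.9,250.4),(186.4,126.4)),plate=((132,253.8),(174.5,97.4)))
X={}
for k,(a,b) in P.items():
    X[k],e=tri(cs,(a,b));print(k,X[k].round(1),np.round(e,1))
m=np.mean([X[k] for k in X if k[:3]=="lid"],0)
v=X["lidPp"]+X["lidPm"]-X["lidFp"]-X["lidFm"];print("lid",m,v/2,np.degrees(np.arctan2(v[1],v[0])))
v=X["rpU"]+X["rmU"]-X["rpD"]-X["rmD"];r=np.mean([X[k] for k in X if k[0]=="r"],0);print("rails",r,v/2,np.degrees(np.arctan2(v[1],v[0])))
```

```text
lidPp [608.7 -83.2  41.7] [2. 2.]
lidPm [575.2 -91.9  38.2] [2.8 2.8]
lidFp [ 629.2 -165.4   44.9] [0.2 0.2]
lidFm [ 595.7 -172.5   43.4] [1.4 1.4]
rpD [526.1 104.4  60.2] [0.2 0.2]
rmU [453.4 169.9  97.5] [0.6 0.6]
rmD [468.7  95.   57.3] [0.8 0.8]
rpU [509.9 172.2 108.6] [0.2 0.2]
hook [500.6  83.2  59.3] [0.7 0.7]
block [481.1 174.8 136.6] [1.6 1.6]
plate [468.7 228.9 186.8] [0.3 0.3]
lid [ 602.17662672 -128.21383036   42.05823065] [-20.51829726  81.39302323  -4.24305597] 104.14884578513698
rails [489.52988174 135.38667095  80.90696309] [-15.71333335  71.29768493  44.33254673] 102.42875857543618
```

```bash
cat > plan.py <<'E'
import numpy as np
def plan(o,tgt,yaw,n,f=1,z=None):
    """rows to bring TCP to tgt with tool x at world yaw (tool down)"""
    R=np.array(o["ee_rot"]);p=np.array(o["tcp_pos"]);y0=np.degrees(np.arctan2(R[1,0],R[0,0]))
    dy=(yaw-y0+180)%360-180;d=(np.array(tgt)-p)/1000/n;rows=[]
    for i in range(n):
        a=np.radians(y0+dy*i/n);x=np.array([np.cos(a),np.sin(a),0]);y=np.array([np.sin(a),-np.cos(a),0])
        rows.append([f,round(d@x,4),round(d@y,4),round(-d[2],4),round(-dy/n,2)])
    return rows
E
python3 - <<'E'
from plan import *;from workcell import robot
print(plan(robot.get_obs(),[606,-144,280],104,14))
E
```

```text
[[1, np.float64(0.0378), np.float64(-0.0211), np.float64(-0.0035), np.float64(-6.1)], [1, np.float64(0.0398), np.float64(-0.017), np.float64(-0.0035), np.float64(-6.1)], [1, np.float64(0.0414), np.float64(-0.0126), np.float64(-0.0035), np.float64(-6.1)], [1, np.float64(0.0425), np.float64(-0.0082), np.float64(-0.0035), np.float64(-6.1)], [1, np.float64(0.0431), np.float64(-0.0036), np.float64(-0.0035), np.float64(-6.1)], [1, np.float64(0.0432), np.float64(0.001), np.float64(-0.0035), np.float64(-6.1)], [1, np.float64(0.0429), np.float64(0.0056), np.float64(-0.0035), np.float64(-6.1)], [1, np.float64(0.0421), np.float64(0.0101), np.float64(-0.0035), np.float64(-6.1)], [1, np.float64(0.0407), np.float64(0.0145), np.float64(-0.0035), np.float64(-6.1)], [1, np.float64(0.039), np.float64(0.0188), np.float64(-0.0035), np.float64(-6.1)], [1, np.float64(0.0367), np.float64(0.0228), np.float64(-0.0035), np.float64(-6.1)], [1, np.float64(0.0341), np.float64(0.0266), np.float64(-0.0035), np.float64(-6.1)], [1, np.float64(0.0311), np.float64(0.0301), np.float64(-0.0035), np.float64(-6.1)], [1, np.float64(0.0277), np.float64(0.0332), np.float64(-0.0035), np.float64(-6.1)]]
```

Request:
arm_command(steps=[[1, 0.038, -0.021, -0.0035, -6.1], [1, 0.04, -0.017, -0.0035, -6.1], [1, 0.041, -0.013, -0.0035, -6.1], [1, 0.0425, -0.008, -0.0035, -6.1], [1, 0.043, -0.0035, -0.0035, -6.1], [1, 0.043, 0.001, -0.0035, -6.1], [1, 0.043, 0.0055, -0.0035, -6.1], [1, 0.042, 0.01, -0.0035, -6.1], [1, 0.041, 0.0145, -0.0035, -6.1], [1, 0.039, 0.019, -0.0035, -6.1], [1, 0.037, 0.023, -0.0035, -6.1], [1, 0.034, 0.0265, -0.0035, -6.1], [1, 0.031, 0.03, -0.0035, -6.1], [1, 0.028, 0.033, -0.0035, -6.1], [1, 0, 0, 0, 0]])

```text
clock: 1.98
tcp_pos: [607.6, -139.8, 279.9]
ee_rot: [[-0.248, 0.969, 0.0], [0.969, 0.248, 0.003], [0.003, 0.001, -1.0]]
contact_force: [-0.7, 0.1, -0.1]
grip_width: 85.5
gripper_force: 0.0
```

Run:
```python
from h import *;from workcell import *;import pickle
o=robot.get_obs();d=get_image("wrist");pickle.dump((o,d),open("w1.pkl","wb"));c=cam(d,o)
print(o["clock"],np.round(o["tcp_pos"],1),np.round(o["ee_rot"],3).tolist(),np.round(d["tool_from_camera"],2).tolist(),np.round(d["camera_matrix"],0).tolist())
cv2.imwrite("pics/w1.png",d["color"])
for a,cc,m in blobs(d["color"],*BLUE,200):
    r=cv2.minAreaRect(np.argwhere(m)[:,::-1].astype(np.float32));b=cv2.boxPoints(r)
    print(a,cc.round(),r,[onplane(c,p,40)[:2].round(1).tolist() for p in b])
```

```text
1.975 [ 607.6 -139.8  279.9] [[-0.248, 0.969, 0.0], [0.969, 0.248, 0.003], [0.003, 0.001, -1.0]] [[0.0, -0.96, -0.3, 76.55], [1.0, -0.0, 0.0, -0.7], [-0.0, -0.3, 0.96, -142.56], [0.0, 0.0, 0.0, 1.0]] [[343.0, 0.0, 255.0], [0.0, 343.0, 189.0], [0.0, 0.0, 1.0]]
804 [254. 135.] ((253.4041748046875, 139.64559936523438), (87.73562622070312, 38.98408889770508), 88.36341857910156) [[569.1, -84.8], [609.5, -73.2], [638.0, -167.4], [594.5, -179.9]]
```

View pics/w1.png

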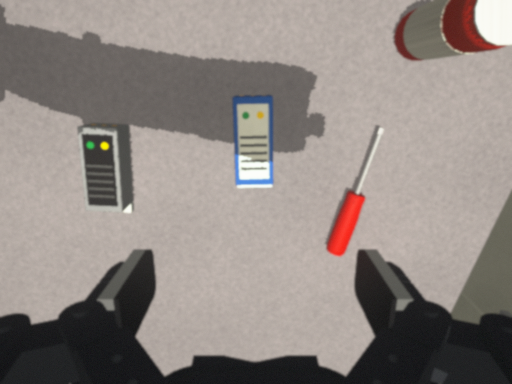

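The wrist view shows the blue module's case spanning columns 234–272 and rows 96–186. It is nearly in line with the tool, and the grey module and driver are clear of the fingers. Next I descend and grip.

Request:
arm_command(steps=[[1, -0.0024, -0.0016, 0.05, -0.6], [1, 0, 0, 0.055, 0], [1, 0, 0, 0.055, 0], [1, 0, 0, 0.055, 0], [1, 0, 0, 0.035, 0], [1, 0, 0, 0.017, 0], [1, 0, 0, 0, 0], [1, 0, 0, 0, 0]], squeeze=40)

```text
clock: 3.02
tcp_pos: [606.0, -147.1, 14.9]
ee_rot: [[-0.251, 0.968, 0.002], [0.968, 0.251, -0.0], [-0.001, 0.002, -1.0]]
contact_force: [0.0, -0.2, 0.8]
grip_width: 85.3
gripper_force: 0.0
```

Request:
arm_command(steps=[[-1, 0, 0, 0, 0], [-1, 0, 0, 0, 0], [-1, 0, 0, 0, 0], [-1, 0, 0, 0, 0], [-1, 0, 0, 0, 0], [-1, 0, 0, 0, 0]], squeeze=40)

```text
clock: 3.78
tcp_pos: [606.0, -146.8, 14.4]
ee_rot: [[-0.251, 0.968, 0.002], [0.968, 0.251, -0.0], [-0.001, 0.002, -1.0]]
contact_force: [0.3, -0.3, 6.1]
grip_width: 43.3
gripper_force: 42.2
```

Request:
arm_command(steps=[[-1, 0, 0, -0.03, 0], [-1, 0, 0, -0.05, 0], [-1, 0.03, -0.007, -0.05, 0.4], [-1, 0.042, -0.0085, -0.03, 0.4], [-1, 0.042, -0.0085, -0.03, 0.4], [-1, 0.042, -0.0085, -0.03, 0.4], [-1, 0.042, -0.0085, -0.011, 0.4], [-1, 0.04, -0.008, 0, 0], [-1, 0, 0, 0, 0], [-1, 0, 0, 0, 0]])

```text
clock: 5.03
tcp_pos: [501.5, 72.5, 244.0]
ee_rot: [[-0.217, 0.976, -0.001], [0.976, 0.217, -0.001], [-0.001, -0.001, -1.0]]
contact_force: [0.4, 0.2, -3.6]
grip_width: 43.8
gripper_force: 42.3
```

Run:
```python
from h import *;from workcell import *;import pickle
o=robot.get_obs();d=get_image("wrist");s=get_image("side");pickle.dump((o,d,s),open("w2.pkl","wb"))
cv2.imwrite("pics/w2.png",np.vstack([d["color"],cv2.resize(s["color"][60:260,80:360],(512,366))])[:600])
```

```text
(no output)
```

View pics/w2.png

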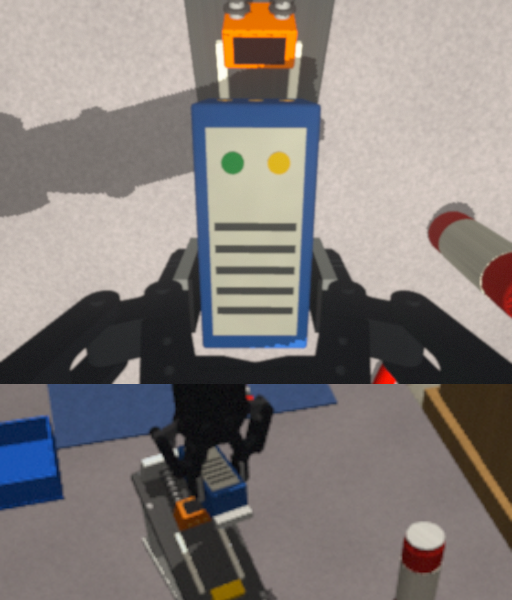

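The wrist view shows the held module's plug edge at row 101 (columns 192–320). Beyond it are the rails at columns ≈222 and ≈294 and the orange block's top at columns 222–298, rows 8–68. The lower part is a side view crop, where the module hangs level above the fixture.

Run:
```python
from h import *;import pickle
o,d,s=pickle.load(open("w2.pkl","rb"));c=cam(d,o);I=d["color"]
R=np.array(o["ee_rot"]);p=np.array(o["tcp_pos"])
O=np.array([498.8,92.8,46.6]);u=np.radians(102.4)
for it in range(3):
    h=np.array([np.cos(u),np.sin(u),0]);e=np.array([0,0,1]);x=np.cos(np.pi/6)*h+.5*e;z=-.5*h+np.cos(np.pi/6)*e;y=np.cross(z,x);N=np.c_[x,y,z]
    L=[]
    for row in range(74,97,3):
        g=I[row].astype(int).min(1);pts=[]
        for a,b in((205,240),(280,312)):
            w=np.where(g[a:b]>150)[0]+a
            q=[N.T@(onplane(c,(k,row),0,z,O+8*z)-O) for k in(w[0],w[-1])]
            pts.append((q[0]+q[1])/2)
        L.append([pts[0][0],pts[0][1],pts[1][1],(pts[0][1]+pts[1][1])/2])
    L=np.array(L)
    if it==0:print(L.round(1))
    f=np.polyfit(L[:,0],L[:,3],1);print("rail mid slope deg",np.degrees(f[0]),"y",L[:,3].mean(),"gap",(L[:,1]-L[:,2]).mean())
    O=O+y*L[:,3].mean()
print("O",O)
m=max(blobs(I,*ORA,200),key=lambda b:b[0])[2]
rs=np.argwhere(m);b=cv2.boxPoints(cv2.minAreaRect(rs[:,::-1].astype(np.float32)));print(b.round(1).tolist())
for row in (35,45,55,60,62,64,66,68,70):
    w=np.where(m[row])[0]
    if len(w):print(row,w[0],w[-1],[ (N.T@(onplane(c,(k,row),0,z,O+51*z)-O)).round(1).tolist() for k in (w[0],w[-1])])
print("tcp in nest",N.T@(p-O),"yaw tool",np.degrees(np.arctan2(R[1,0],R[0,0])))
# module lid edges in tool frame at z depth: lid top plane
for z0 in (-22,-26,-30):
    for q in ((192,101),(320,101),(203,346),(307,346)):
        X=R.T@(onplane(c,q,p[2]-z0)-p);print(z0,q,X.round(1),end=' ')
    print()
S=cam(s)
np.savez("nest.npz",O=O,N=N)
```

```text
[[ 76.8  28.6 -29.6  -0.5]
 [ 74.1  29.2 -29.4  -0.1]
 [ 71.4  29.8 -29.7   0.1]
 [ 68.7  28.8 -29.9  -0.6]
 [ 65.9  28.5 -29.3  -0.4]
 [ 63.1  28.7 -29.5  -0.4]
 [ 60.2  28.9 -29.3  -0.2]
 [ 57.3  28.7 -29.2  -0.3]]
rail mid slope deg 0.07790128058107586 y -0.2903708045457658 gap 58.40077787773957
rail mid slope deg 0.07790128058107153 y 1.7319479184152442e-14 gap 58.40077787773957
rail mid slope deg 0.07790128058107153 y 1.7319479184152442e-14 gap 58.40077787773957
O [499.08359712  92.86235287  46.6       ]
[[221.8000030517578, 42.0], [222.39999389648438, 1.600000023841858], [297.3999938964844, 2.5999999046325684], [296.8999938964844, 43.0]]
35 222 296 [[126.7, 23.1, 51.0], [126.8, -22.9, 51.0]]
tcp in nest [ 81.00686791   1.96480582 181.1236917 ] yaw tool 102.55831979337715
-22 (192, 101) [ 70.5 -22.  -22. ] -22 (320, 101) [ 70.5  21.7 -22.1] -22 (203, 346) [-31.5 -22.8 -22. ] -22 (307, 346) [-31.5  21.9 -22. ] 
-26 (192, 101) [ 70.7 -21.2 -26. ] -26 (320, 101) [ 70.7  20.9 -26.1] -26 (203, 346) [-27.9 -22.  -26. ] -26 (307, 346) [-27.9  21.1 -26. ] 
-30 (192, 101) [ 70.9 -20.5 -30. ] -30 (320, 101) [ 70.9  20.2 -30.1] -30 (203, 346) [-24.4 -21.3 -30. ] -30 (307, 346) [-24.4  20.4 -30. ]
```

Request:
arm_command(steps=[[-1, 0.013, 0.0012, 0.02, 0], [-1, 0.0125, 0.001, 0.02, 0], [-1, 0, 0, 0.02, 0], [-1, 0, 0, 0.014, 0], [-1, 0, 0, 0, 0], [-1, 0, 0, 0, 0]], squeeze=30)

```text
clock: 5.88
tcp_pos: [498.9, 98.4, 170.8]
ee_rot: [[-0.217, 0.976, 0.001], [0.976, 0.217, 0.0], [0.0, 0.001, -1.0]]
contact_force: [0.3, -0.0, -2.8]
grip_width: 43.7
gripper_force: 42.2
```

Request:
arm_command(steps=[[-1, 0, 0, 0.005, 0], [-1, 0, 0, 0.005, 0], [-1, 0, 0, 0.005, 0], [-1, 0, 0, 0, 0]])

```text
clock: 6.38
tcp_pos: [499.2, 96.9, 155.5]
ee_rot: [[-0.216, 0.976, 0.001], [0.976, 0.216, -0.002], [-0.002, 0.001, -1.0]]
contact_force: [1.1, -5.0, 3.2]
grip_width: 43.6
gripper_force: 43.5
```

Request:
arm_command(steps=[[-1, 0, 0, 0.005, 0], [-1, 0, 0, 0.005, 0], [-1, 0, 0, 0.005, 0], [-1, 0, 0, 0.004, 0], [-1, 0, 0, 0, 0]])

```text
clock: 7.0
tcp_pos: [499.4, 96.0, 136.4]
ee_rot: [[-0.215, 0.977, 0.001], [0.977, 0.215, -0.003], [-0.003, 0.0, -1.0]]
contact_force: [1.1, -8.4, 3.6]
grip_width: 44.0
gripper_force: 46.0
```

Run:
```python
from h import *;from workcell import *;import pickle
o=robot.get_obs();d=get_image("wrist");s=get_image("side");pickle.dump((o,d,s),open("w3.pkl","wb"))
cv2.imwrite("pics/w3.png",np.vstack([cv2.resize(d["color"],(400,300)),cv2.resize(s["color"][60:210,110:310],(400,300))]))
```

```text
(no output)
```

View pics/w3.png

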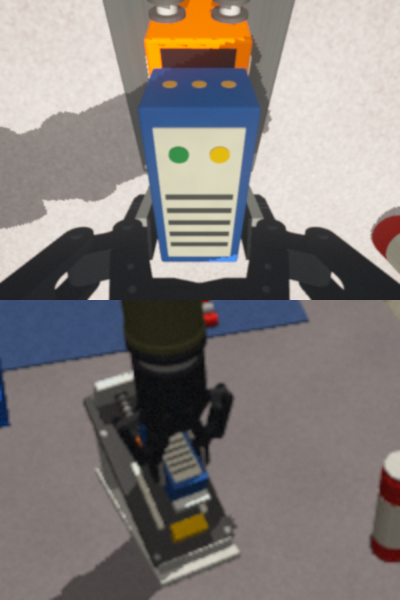

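The module has tilted, with its plug edge resting on the block top (wrist view: lid edge at row ≈107/300, bottom edge at row ≈68/300). I'll solve the angle from these edges.

```bash
cat > tilt.py <<'E'
from h import *
from scipy.optimize import least_squares
def rows(d,col=256):
    """edges: lid plug edge, plug bottom edge, lid flange edge rows, from blue mask"""
    pass
def fit(d,obs):
    """obs: list of (module x,z,row); unknown tilt and pivot offset; returns tilt deg, module-frame point of tool origin (2D)"""
    K=d["camera_matrix"];T=np.linalg.inv(np.array(d["tool_from_camera"]))
    def f(v):
        a=np.radians(v[0]);out=[]
        for x,z,r in obs:
            X=v[1]+np.cos(a)*x-np.sin(a)*z; Zup=v[2]+np.sin(a)*x+np.cos(a)*z
            q=T@[X,0,-Zup,1];out.append(K[1,1]*q[1]/q[2]+K[1,2]-r)
        return out
    s=least_squares(f,[25,14,-14]);return s.x,np.abs(s.fun).max()
E
python3 - <<'E'
from tilt import *;import pickle
for fn in("w2.pkl","w3.pkl"):
    o,d,s=pickle.load(open(fn,"rb"));hsv=cv2.cvtColor(d["color"],cv2.COLOR_BGR2HSV)
    for c in(205,210,245,256,300):
        col=hsv[:,c];b=(col[:,0]>100)&(col[:,0]<130)&(col[:,1]>90)
        print(c,[(int(i),int(b[i])) for i in np.where(np.diff(b.astype(int)))[0]+1 for _ in[0]],d["color"][95:145:4,c].sum(1).tolist())
o,d,s=pickle.load(open("w3.pkl","rb"))
print(fit(d,[(56,40,137),(56,0,87.5),(-44,40,336)]))
# reproject with level grasp (w2) for check
o,d,s=pickle.load(open("w2.pkl","rb"));print(fit(d,[(56,40,101),(-44,40,347),(56,40,101)]))
E
```

```text
205 [(100, 1), (127, 0), (158, 1), (347, 0)] [212, 205, 222, 271, 273, 269, 271, 271, 355, 445, 424, 407, 396]
210 [(99, 1), (127, 0), (287, 1), (347, 0)] [213, 201, 220, 268, 269, 273, 272, 275, 411, 566, 566, 566, 565]
245 [(99, 1), (127, 0), (336, 1), (347, 0)] [206, 195, 212, 272, 276, 280, 285, 281, 420, 576, 572, 577, 576]
256 [(103, 1), (127, 0), (336, 1), (347, 0)] [207, 269, 216, 270, 276, 276, 283, 285, 398, 579, 577, 580, 580]
300 [(99, 1), (127, 0), (271, 1), (348, 0)] [211, 198, 218, 281, 286, 291, 290, 294, 413, 600, 597, 600, 593]
205 [(89, 1), (163, 0), (254, 1), (321, 0)] [299, 258, 258, 254, 240, 249, 246, 241, 242, 248, 249, 294, 286]
210 [(88, 1), (103, 0), (113, 1), (163, 0), (294, 1), (334, 0)] [269, 260, 265, 357, 319, 247, 247, 238, 240, 243, 245, 295, 283]
245 [(87, 1), (105, 0), (110, 1), (163, 0), (329, 1), (334, 0)] [251, 249, 252, 304, 248, 240, 240, 236, 241, 239, 243, 280, 289]
256 [(87, 1), (102, 0), (113, 1), (163, 0), (329, 1), (334, 0)] [248, 245, 309, 355, 380, 246, 234, 241, 240, 239, 238, 283, 277]
300 [(88, 1), (104, 0), (112, 1), (163, 0), (287, 1), (335, 0)] [248, 242, 251, 358, 298, 236, 235, 233, 237, 243, 248, 296, 290]
(array([18.67610792, 21.66040603, -9.42696185]), np.float64(4.405364961712621e-13))
(array([ -1.18237824,  13.70445449, -16.04523727]), np.float64(1.7242200556211174e-08))
```

Request:
arm_command(steps=[[-1, 0.001, 0, 0.004, 0], [-1, 0.0005, 0, 0.004, 0], [-1, 0, 0, 0.002, 0], [-1, 0, 0, 0, 0]])

```text
clock: 7.6
tcp_pos: [499.0, 97.4, 126.5]
ee_rot: [[-0.215, 0.977, 0.001], [0.977, 0.215, -0.003], [-0.003, 0.0, -1.0]]
contact_force: [1.1, -8.4, 2.5]
grip_width: 43.1
gripper_force: 48.1
```

Request:
arm_command(steps=[[-1, 0, 0, 0.002, 0], [-1, 0, 0, 0.002, 0], [-1, 0, 0, 0, 0]])

```text
clock: 7.98
tcp_pos: [499.1, 97.2, 122.6]
ee_rot: [[-0.215, 0.977, 0.001], [0.977, 0.215, -0.003], [-0.004, 0.0, -1.0]]
contact_force: [1.8, -8.7, 4.3]
grip_width: 43.2
gripper_force: 49.1
```

```bash
cat > look.py <<'E'
from tilt import *;from workcell import *;import pickle,sys
o=robot.get_obs();d=get_image("wrist");s=get_image("side");pickle.dump((o,d,s),open(sys.argv[1]+".pkl","wb"))
I=d["color"];hsv=cv2.cvtColor(I,cv2.COLOR_BGR2HSV)
for c in(228,256,286):
    col=hsv[:,c];b=(col[:,0]>100)&(col[:,0]<130)&(col[:,1]>90);print(c,[(int(i),int(b[i])) for i in np.where(np.diff(b.astype(int)))[0]+1],end=' ')
    g=I[:,c].astype(int).sum(1);dg=np.abs(g[2:]-g[:-2]);print([(int(i)+1,int(dg[i])) for i in range(120,180) if dg[i]>25])
N=np.load("nest.npz");print("tcp nest",N["N"].T@(np.array(o["tcp_pos"])-N["O"]),o["clock"])
E
python3 look.py w4
```

```text
228 [(91, 1), (196, 0), (322, 1), (324, 0)] [(178, 29)]
256 [(90, 1), (118, 0), (134, 1), (196, 0), (322, 1), (324, 0)] [(131, 35), (132, 84), (133, 97), (134, 54), (173, 29)]
286 [(90, 1), (122, 0), (128, 1), (196, 0), (322, 1), (324, 0)] [(121, 45), (122, 36), (123, 28), (126, 29), (127, 49), (128, 44), (129, 29), (173, 26), (174, 28)]
tcp nest [41.69647724 -0.92056979 63.64113851] 7.975
```

Run:
```python
from tilt import *;import pickle
o,d,s=pickle.load(open("w4.pkl","rb"))
print(fit(d,[(56,40,173.5),(56,0,90),(-44,40,323.5)]))
```

```text
(array([30.13339201, 25.65160007, -6.09612436]), np.float64(7.105427357601002e-13))
```

Request:
arm_command(steps=[[-1, 0, 0, 0, 0], [-1, -0.003, 0, -0.005, 0], [-1, -0.003, 0, -0.0055, 0], [-1, -0.0115, -0.0007, 0.0065, 0], [-1, -0.011, 0, 0.0065, 0], [-1, 0.008, 0, 0.0145, 0], [-1, 0.0085, 0, 0.014, 0], [-1, 0, 0, 0, 0], [-1, 0, 0, 0, 0]], squeeze=90)

```text
clock: 9.2
tcp_pos: [500.0, 88.7, 91.3]
ee_rot: [[-0.218, 0.976, -0.0], [0.976, 0.218, 0.0], [0.0, -0.0, -1.0]]
contact_force: [-0.3, -0.1, -3.0]
grip_width: 42.8
gripper_force: 91.8
```

```bash
python3 look.py w5
python3 - <<'E'
import pickle,cv2,numpy as np
o,d,s=pickle.load(open("w5.pkl","rb"))
cv2.imwrite("pics/w5.png",np.vstack([cv2.resize(d["color"],(400,300)),cv2.resize(s["color"][80:200,140:300],(400,300))]))
E
```

```text
228 [(110, 1), (195, 0), (322, 1), (324, 0)] [(172, 29)]
256 [(111, 1), (117, 0), (133, 1), (195, 0), (322, 1), (324, 0)] [(130, 32), (131, 83), (132, 92), (133, 52), (172, 31), (173, 28)]
286 [(111, 1), (120, 0), (128, 1), (195, 0), (322, 1), (325, 0)] [(121, 56), (125, 27), (126, 38), (127, 54), (128, 44), (172, 30), (176, 27)]
tcp nest [1.86533763e+01 4.45464100e-03 4.07971347e+01] 9.2
```

View pics/w5.png

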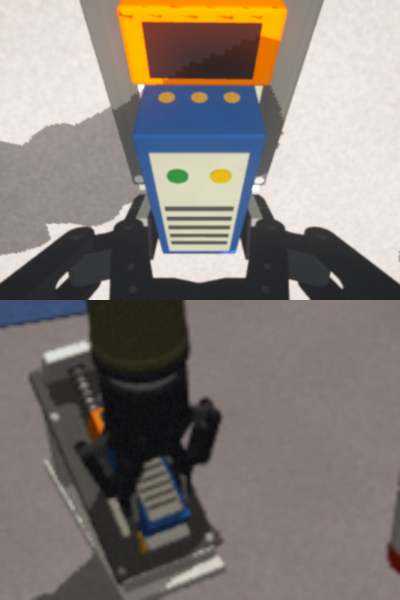

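The wrist view shows the tilt held, with the plug face just short of the orange block (row ≈85/300) and centred on it to within about a millimetre. In the side view the flange sits above the hook. Next I push up the slope.

Request:
arm_command(steps=[[-1, 0.004, 0, -0.0025, 0], [-1, 0.005, 0, -0.003, 0], [-1, 0.005, 0, -0.003, 0], [-1, 0.005, 0, -0.0025, 0], [-1, 0.0035, 0, -0.002, 0], [-1, 0, 0, 0, 0], [-1, 0, 0, 0, 0]])

```text
clock: 10.18
tcp_pos: [495.5, 108.7, 104.4]
ee_rot: [[-0.216, 0.976, 0.0], [0.976, 0.216, -0.002], [-0.002, -0.0, -1.0]]
contact_force: [3.6, -5.8, -5.7]
grip_width: 42.9
gripper_force: 92.0
```

```bash
cat >> look.py <<'E'
print("F nest",N["N"].T@(np.array(o["contact_force"])-[0.1,0,-3]))
E
python3 look.py w6
```

```text
228 [(128, 1), (195, 0), (322, 1), (324, 0)] [(126, 34), (127, 38), (171, 30), (172, 26)]
256 [(133, 1), (195, 0), (322, 1), (324, 0)] [(121, 30), (126, 64), (127, 58), (128, 32), (130, 36), (131, 84), (132, 95), (133, 52), (171, 26), (172, 29)]
286 [(128, 1), (195, 0), (322, 1), (325, 0)] [(121, 30), (127, 42), (128, 41), (173, 30)]
tcp nest [42.95882224  0.05560605 41.91091127] 10.175
F nest [-6.89465526 -2.20602797  0.84044818]
```

Request:
arm_command(steps=[[-1, 0.003, 0, -0.0016, 0], [-1, 0.003, 0, -0.0018, 0], [-1, 0, 0, 0, 0], [-1, 0, 0, 0, 0]])

```text
clock: 10.78
tcp_pos: [494.3, 114.1, 107.6]
ee_rot: [[-0.215, 0.977, 0.0], [0.977, 0.215, -0.003], [-0.003, -0.0, -1.0]]
contact_force: [4.2, -7.2, -6.5]
grip_width: 42.6
gripper_force: 92.0
```

```bash
python3 look.py w7|tail -2
```

```text
tcp nest [49.33405238  0.1226112  41.98512337] 10.775
F nest [-8.57864818 -2.50840711  0.92561518]
```

Request:
arm_command(steps=[[-1, 0.0025, 0, 0.0043, 0], [-1, 0.0025, 0, 0.0043, 0], [-1, 0.0025, 0, 0.0043, 0], [-1, 0.001, 0, 0.0017, 0], [-1, 0, 0, 0, 0]])

```text
clock: 11.5
tcp_pos: [491.7, 121.9, 92.7]
ee_rot: [[-0.216, 0.976, -0.001], [0.976, 0.216, -0.004], [-0.003, -0.002, -1.0]]
contact_force: [2.4, -7.3, -5.9]
grip_width: 42.9
gripper_force: 92.2
```

```bash
python3 look.py w8
python3 - <<'E'
import pickle,cv2,numpy as np
o,d,s=pickle.load(open("w8.pkl","rb"))
cv2.imwrite("pics/w8.png",np.vstack([cv2.resize(d["color"],(400,300)),cv2.resize(s["color"][80:200,140:300],(400,300),interpolation=2)]))
E
```

```text
228 [(170, 1), (195, 0), (322, 1), (324, 0)] [(160, 71), (161, 144), (162, 122), (163, 51), (168, 34), (169, 38)]
256 [(170, 1), (195, 0), (322, 1), (324, 0)] [(160, 63), (161, 122), (162, 140), (163, 89), (167, 34), (168, 51), (169, 38), (172, 26)]
286 [(170, 1), (195, 0), (322, 1), (325, 0)] [(160, 58), (161, 131), (162, 147), (163, 86), (168, 26), (169, 37)]
tcp nest [49.01385184  1.00227658 24.98002841] 11.5
F nest [-8.07901793 -0.69267719  1.28284003]
```

View pics/w8.png

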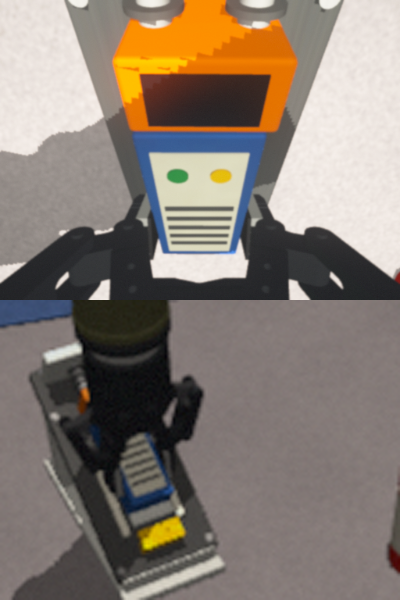

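The wrist view shows the block pushed back, with the module about 1.5 mm left of the block's centre (columns 199 vs 205). In the side view the flange is just uphill of the yellow hook. I'll correct sideways and lower on.

Request:
arm_command(steps=[[-1, 0, 0.0015, 0, 0], [-1, 0.0015, 0, 0.0026, 0], [-1, 0.0015, 0, 0.0026, 0], [-1, 0, 0, 0, 0]])

```text
clock: 12.1
tcp_pos: [492.3, 125.0, 87.5]
ee_rot: [[-0.215, 0.977, -0.002], [0.976, 0.215, -0.004], [-0.003, -0.003, -1.0]]
contact_force: [1.3, -8.4, -6.4]
grip_width: 42.6
gripper_force: 92.3
```

```bash
python3 look.py w9
```

```text
228 [(187, 1), (195, 0), (322, 1), (324, 0)] [(178, 70), (179, 133), (180, 129)]
256 [(187, 1), (195, 0), (322, 1), (324, 0)] [(178, 51), (179, 123), (180, 144)]
286 [(188, 1), (195, 0), (322, 1), (324, 0)] [(178, 35), (179, 108), (180, 152)]
tcp nest [48.84750627 -0.2554923  18.99151532] 12.1
F nest [-9.07946358  0.62572016  1.26955759]
```

Request:
arm_command(steps=[[-1, 0.001, 0, 0.0017, 0], [-1, 0.001, 0, 0.0017, 0], [-1, 0, 0, 0, 0]])

```text
clock: 12.58
tcp_pos: [492.0, 126.9, 84.1]
ee_rot: [[-0.215, 0.977, -0.002], [0.977, 0.215, -0.004], [-0.003, -0.002, -1.0]]
contact_force: [1.5, -9.6, -6.1]
grip_width: 42.3
gripper_force: 92.3
```

```bash
python3 look.py w10
```

```text
228 [(322, 1), (324, 0)] [(122, 65), (123, 102), (124, 113), (125, 72)]
256 [(322, 1), (324, 0)] [(122, 32), (123, 91), (124, 148), (125, 115), (126, 33)]
286 [(322, 1), (325, 0)] [(122, 33), (123, 84), (124, 134), (125, 115), (126, 45)]
tcp nest [48.88713201 -0.35523207 15.12417732] 12.575
F nest [-9.9707652   0.6640225   2.12112054]
```

Request:
arm_command(steps=[[-1, 0.0008, 0, 0.0013, 0], [-1, 0.0007, 0, 0.0013, 0], [-1, 0, 0, 0, 0]])

```text
clock: 13.05
tcp_pos: [491.9, 127.7, 82.8]
ee_rot: [[-0.215, 0.977, -0.0], [0.977, 0.215, -0.006], [-0.005, -0.002, -1.0]]
contact_force: [-1.9, -12.1, 10.5]
grip_width: 42.6
gripper_force: 94.1
```

```bash
python3 look.py w11|tail -2
```

```text
tcp nest [48.92976994 -0.43676939 13.59746607] 13.05
F nest [-3.07858975  4.49986047 17.38833084]
```

Request:
arm_command(steps=[[-1, 0.0005, 0, 0.0009, 0], [-1, 0.0005, 0, 0.0009, 0], [-1, 0, 0, 0, 0]])

```text
clock: 13.52
tcp_pos: [491.8, 127.7, 82.8]
ee_rot: [[-0.214, 0.977, 0.001], [0.977, 0.214, -0.008], [-0.008, -0.001, -1.0]]
contact_force: [-7.4, -18.0, 32.1]
grip_width: 42.5
gripper_force: 97.3
```

```bash
python3 look.py w12|tail -2
```

```text
tcp nest [48.86699726 -0.40559511 13.52938834] 13.525
F nest [ 3.67958764 11.17538837 38.36685039]
```

Request:
arm_command(steps=[[-1, -0.001, -0.0003, -0.0016, 0], [-1, 0, 0, 0, 0], [-1, 0, 0, 0, 0]])

```text
clock: 14.0
tcp_pos: [491.9, 127.7, 82.8]
ee_rot: [[-0.215, 0.977, 0.0], [0.977, 0.215, -0.005], [-0.005, -0.001, -1.0]]
contact_force: [-1.4, -11.5, 11.5]
grip_width: 42.9
gripper_force: 94.4
```

```bash
python3 look.py w13
python3 - <<'E'
import pickle,cv2,numpy as np
o,d,s=pickle.load(open("w13.pkl","rb"))
cv2.imwrite("pics/w13.png",np.vstack([cv2.resize(d["color"][100:340,128:384],(400,300)),cv2.resize(s["color"][110:200,150:270],(400,300),interpolation=2)]))
E
```

```text
228 [(322, 1), (324, 0)] [(128, 28), (129, 81), (130, 135), (131, 112), (132, 35)]
256 [(322, 1), (324, 0)] [(128, 26), (129, 87), (130, 131), (131, 113), (132, 48)]
286 [(322, 1), (325, 0)] [(129, 82), (130, 129), (131, 111), (132, 58)]
tcp nest [48.92823196 -0.41818342 13.59367495] 14.0
F nest [-2.24261347  3.98004814 17.99230411]
```

View pics/w13.png

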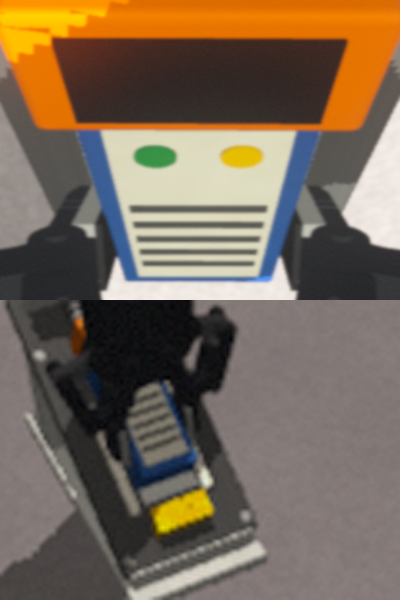

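The side view shows the flange down on the deck right behind the yellow hook, and the wrist view shows the module centred under the block's edge. Now I let the spring carry it down the slope.

Request:
arm_command(steps=[[-1, -0.0022, -0.0003, 0.0006, 0], [-1, -0.0026, 0, 0.0015, 0], [-1, -0.0026, 0, 0.0015, 0], [-1, 0, 0, 0, 0], [-1, 0, 0, 0, 0]])

```text
clock: 14.72
tcp_pos: [493.5, 122.0, 79.4]
ee_rot: [[-0.217, 0.976, 0.002], [0.976, 0.217, -0.003], [-0.003, 0.001, -1.0]]
contact_force: [-1.2, -8.8, 9.6]
grip_width: 42.8
gripper_force: 94.2
```

```bash
python3 look.py w14|tail -2
```

```text
tcp nest [42.08314321 -0.84999166 13.60244473] 14.725
F nest [-0.88140679  3.1302171  15.08513352]
```

Request:
arm_command(steps=[[-1, -0.0017, 0, 0.001, 0], [-1, -0.0017, 0, 0.001, 0], [-1, -0.0017, 0, 0.001, 0], [-1, 0, 0, 0, 0]])

```text
clock: 15.32
tcp_pos: [495.0, 117.7, 76.8]
ee_rot: [[-0.217, 0.976, 0.002], [0.976, 0.217, -0.002], [-0.003, 0.002, -1.0]]
contact_force: [-1.4, -8.3, 12.8]
grip_width: 42.7
gripper_force: 94.4
```

```bash
python3 look.py w15|tail -2
```

```text
tcp nest [36.8480435  -1.32434392 13.55836521] 15.325
F nest [ 1.20886266  3.27591462 17.58834896]
```

Request:
arm_command(steps=[[-1, -0.0009, -0.0006, 0.0004, 0], [-1, -0.0009, 0, 0.0004, 0], [-1, 0, 0, 0, 0], [-1, 0, 0, 0, 0]])

```text
clock: 15.92
tcp_pos: [495.3, 116.5, 76.1]
ee_rot: [[-0.217, 0.976, 0.003], [0.976, 0.217, -0.001], [-0.002, 0.003, -1.0]]
contact_force: [-0.6, -6.1, 10.7]
grip_width: 42.7
gripper_force: 94.3
```

```bash
python3 look.py w16|tail -2
```

```text
tcp nest [35.40056784 -1.32630122 13.5854661 ] 15.925
F nest [ 1.8030101   1.98906154 14.78011965]
```

Request:
arm_command(steps=[[-1, -0.0009, 0, 0.0005, 0], [-1, -0.0009, 0, 0.0005, 0], [-1, 0, 0, 0, 0], [-1, 0, 0, 0, 0]])

```text
clock: 16.52
tcp_pos: [495.3, 116.4, 76.0]
ee_rot: [[-0.218, 0.976, 0.004], [0.976, 0.218, 0.0], [-0.0, 0.004, -1.0]]
contact_force: [-4.8, -2.0, 21.5]
grip_width: 42.6
gripper_force: 95.5
```

```bash
python3 look.py w17|tail -2
python3 - <<'E'
import pickle,cv2,numpy as np
o,d,s=pickle.load(open("w17.pkl","rb"))
cv2.imwrite("pics/w17.png",np.vstack([cv2.resize(d["color"][100:340,128:384],(400,300)),cv2.resize(s["color"][110:200,150:270],(400,300),interpolation=2)]))
E
```

```text
tcp nest [35.28640836 -1.35242128 13.54097244] 16.525
F nest [11.44524695  5.21152718 21.68137557]
```

View pics/w17.png

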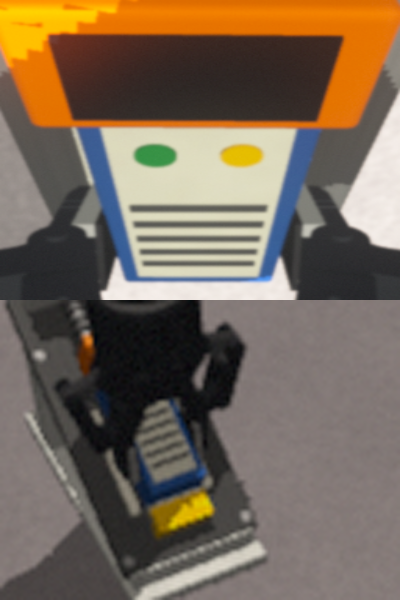

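The flange is now under the yellow hook: the side view shows hook against case, and the motion stalled at the stop. I'll relieve the preload, then open and retreat.

Request:
arm_command(steps=[[-1, 0.001, 0, -0.0015, 0], [-1, 0, 0, 0, 0], [-1, 0, 0, 0, 0]], squeeze=30)

```text
clock: 17.0
tcp_pos: [495.3, 116.3, 76.1]
ee_rot: [[-0.217, 0.976, 0.003], [0.976, 0.217, 0.0], [-0.0, 0.003, -1.0]]
contact_force: [-0.1, -3.6, 10.4]
grip_width: 42.6
gripper_force: 93.9
```

Request:
arm_command(steps=[[0.3, 0, 0, 0, 0], [0.6, 0, 0, 0, 0], [0.8, 0, 0, 0, 0], [0.8, 0, 0, 0, 0], [0.8, 0, 0, 0, 0]])

```text
clock: 17.62
tcp_pos: [494.1, 116.0, 74.7]
ee_rot: [[-0.217, 0.976, -0.0], [0.976, 0.217, 0.0], [0.0, -0.0, -1.0]]
contact_force: [0.3, 0.4, -0.4]
grip_width: 76.4
gripper_force: 0.0
```

Request:
arm_command(steps=[[0.8, 0, 0, -0.015, 0], [0.8, 0, 0, -0.03, 0], [0.8, 0, 0, -0.05, 0], [0.8, 0, 0, -0.05, 0], [0.8, -0.05, 0.02, -0.03, 0], [0.8, -0.06, 0.01, 0, 0], [0.8, -0.06, 0.01, 0, 0], [0.8, -0.06, 0, 0, 0], [0.8, 0, 0, 0, 0], [0.8, 0, 0, 0, 0]])

```text
clock: 18.88
tcp_pos: [583.0, -99.2, 250.5]
ee_rot: [[-0.217, 0.976, 0.0], [0.976, 0.217, 0.001], [0.001, 0.001, -1.0]]
contact_force: [0.0, 0.4, 1.0]
grip_width: 76.7
gripper_force: 0.0
```

Run:
```python
from h import *;from workcell import *
t=get_image("top");s=get_image("side");N=np.load("nest.npz");cs=[cam(t),cam(s)]
for n,X in dict(home_lid=(62,0,40),plugtop=(112,0,40)).items():
    W=N["O"]+N["N"]@np.array(X,float);print(n,[proj(c,W).round(1).tolist() for c in cs])
cv2.imwrite("pics/end.png",np.vstack([cv2.resize(t["color"][200:300,100:240],(420,300)),cv2.resize(s["color"][90:200,130:284],(420,300),interpolation=2)]))
```

```text
home_lid [[187.0, 245.8], [195.0, 146.5]]
plugtop [[166.0, 249.0], [186.8, 128.0]]
```

View pics/end.png

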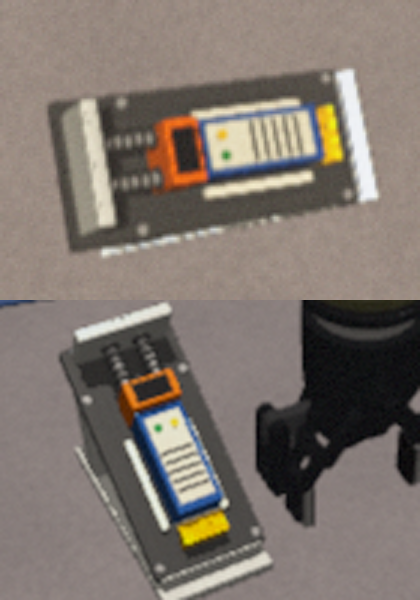

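The final views show the module flat between the rails, with its flange under the hook (326,135 in the top crop). The orange block is pressed against the plug end (200,150), and the gripper is clear.

```bash
python3 -c "
from workcell import *
print(finish_job())"
```

```text
the job is handed in; nothing more can be done
None
```

The blue module is loaded: it lies flat between the rails with its flange under the yellow hook and the orange block clamping it, and I handed the job in at about 19 s with the gripper clear.

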